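Hang a sample board on the free prong of the revolving counter stand

ROBOT

A 6-joint arm with a two-finger parallel gripper is mounted at the origin on the work surface. World frame = base frame: x ahead of the robot, y to its left, z up, the work surface at z = 0. Lengths are in mm, angles in rad, forces in N, time in s.
With the tool pointing down it reaches from about 275 to 725 mm from the base axis. Payload 5.6 kg.
Tool frame: the origin (TCP) lies between the finger pads; the fingertips stand 17 mm ahead of it and the grasp point (between the pads) lies 2 mm behind it; z points along the fingers, y is the line along which they close (so a half turn about z gives the same grasp; the last joint's range is limited). The gripper opens to 85 mm and grips with 20 to 120 N. Pads are 22 mm wide; open, the fingers measure 114 mm over their backs; the gripper's body (76 mm by 85 mm) begins 54 mm behind the grasp point. The pads swing forward as they close: fully open they stand 13 mm farther back than shut.
Start: joints at [-0.991, 0.255, 0.108, 0, -1.424, -0.285], TCP at [159.821, -526.26, 248.283] pointing down, gripper open.
Joint ranges: [-2.95, 2.95], [-1.21, 1.97], [-1.09, 1.5], [-2.87, 1.71], [-2.94, -0.07], [-3.05, 3.05]. Speed limits (rad/s): [2.57, 2.57, 3.14, 3.14, 3.14, 3.14].

INTERFACE

Orientations are given as [roll, pitch, yaw] about the fixed x, y, z axes, in that order (R = Rz(yaw) Ry(pitch) Rx(roll)).
In Python, from cell import ctrl, vision, order, look_for, outline_of gives the robot as it stands.
- The arm moves only by the shell command python3 -m creep 'ROWS'. ROWS is JSON, a list that holds one entry, the list of rows, each a list of 7 numbers: the opening, from -1 (shut) to 1 (fully open), then the shift along the tool's x, y, z in mm, then the turn, a rotation vector about the tool's x, y, z in degrees. In form: [[[jaw, x, y, z, ax, ay, az], ...]]. A call has 1 to 8 rows; each row is the pose to reach, as a shift and turn from the pose commanded when the call began, along the tool's axes at that moment; what a row does not reach only later rows make up. A row lasts 1/12 s, in which the tool goes at most 41.7 mm and 7.16 degrees, less where a joint would pass 70% of its speed; a pose out of reach is approached as far as the arm can. A call with a gripper value outside its range is refused whole. The fingers move at their own pace and stop on an object; the grip force is fixed at half the most. Time passes only in rows, so rows that repeat a pose let the fingers close. It gives the time, the measured TCP pose, the force, the opening and the grip force at its end, in the units of the state.
- ctrl.get_state(): the state, without advancing time (a new reading comes with each control period).
- vision.get_image(name): name is "side" or "top"; returns a dict with "color" (420x560x3 uint8, red, green, blue), "K" (3x3 intrinsics, pixels), "distortion" ([k1, k2, p1, p2, k3] as OpenCV has them; the pictures are not rectified), "xyz" and "rotation" of the camera in the world. Camera axes: x right, y down, z forward; pixel columns grow to the right and rows downward; lengths in mm; the calibration is good to about 2 mm. A picture is of the moment at which its call begins. There is no depth.
- order.sign_off(): hands the job in; it is judged then, once.
Trained networks look in a picture, given as the dict that the camera call returned (one of the last four; its "shot" number tells which), for a name from the list of things; names that differ only in an ending like _2 or _b are one class to them, and where a whole thing is asked for, a point or a joint stands for the part that bears it (a point fixed in the world has none). Each returns a list of dicts, best first, with "conf" (0 to 1); they miss things now and then, are a little off and sometimes report something else, mostly with a low value. They report only what shows in the picture. A call takes as long as a camera call. They do not tell look-alikes from the thing itself.
- look_for(picture, name): "bbox" ([left, top, width, height] in pixels, round what is visible of it).
- outline_of(picture, name): "region" (420x560 bool, what is visible of it) and "bbox" ([left, top, width, height] in pixels, round what is visible of it).
The state is a dict: "clock": time; "joint_positions": joint angles; "joint_velocities": joint speeds; "joint_torque": joint torques, N m; "position": TCP position; "eef_rot": TCP orientation; "contact_force": force on the tool from outside, world axes, zero at the start; "wrist_torque": the same for the moment, N m; "width": finger opening in mm; "grasp_force": force on a finger pad.
Only numpy, scipy, OpenCV 4.12 (cv2) and the standard library are available. Lean on these libraries where they do the work, as an engineer would, in place of code of your own. Each camera call takes 0.05 s, during which the arm holds its last target. There are 200 camera calls.

TASK

Turn the revolving stand until its free prong points to the front of the stand, then lift the sample board out of the wooden card rack, thread its hang slot onto that prong and slide it back against the small round stop. Let the prong take its weight and leave it hanging there, prong still to the front. Be gentle and feel your way, as the wire prongs bend if pushed with more than about 20 N, and leave everything else on the counter where it is.

Things in the scene. Friction and masses are not known exactly. Their poses are not given: they have to be found in the camera images.
- stand: Revolving counter display stand, fixed to the counter. Origin: centre of the underside of its square steel base (180 x 180 x 16 mm), which does not turn. -x is the front of the stand, turned roughly towards the robot; z is the column's axis. On the column turn four wire prongs at 90 degrees; three carry boards, one is free. Prongs and boards bend if pushed with over 20 N.
- tree (a joint): Turn of the column and its prongs, rad, growing anticlockwise seen from above; 0 or a whole turn (6.283) when the free prong points to the stand's front (-x). Starts anywhere from 0.9 to 5.4. No end stops within a turn either way. Turns stiffly (about 0.14 N m), stays where it is left; turn it by pushing a prong sideways.
- free_prong (a point): End of the free prong: a level steel rod 7 mm thick, rounded end 140 mm from the axis. This point is at the NOMINAL height, 175 mm; the prong is clipped on by hand and really lies straight above or below it by up to 16 mm, which is not measured: feel for it. +x runs along the prong back to the axis, z up. Turns with the column.
- stop_disc (a point): Middle of the outer face of the free prong's grey stop disc (26 mm wide, 4 mm thick), 70 mm in from the prong's end and 70 mm from the axis, at the nominal height (so up to 16 mm off in height). A board that is fully home touches this face. Axes as free_prong.
- column_top (a point): Top of the turning column, on its axis, 225 mm up. Column 25 mm square with a slot up each face, black cap 34 mm wide; the prongs' grey clip plates (20 x 30 mm high) stand 4 mm proud of it. The boards on the other three prongs are like the loose one, do not come off, hang against their stops 70 to 81 mm from the axis, with tops 208 to 225 mm and lower edges over 72 mm above the counter.
- rack: Wooden card rack, fixed, 150 (x) x 130 (y) x 36 mm high, origin at the centre of its underside. Two slots run across it along y: the front one, 12 mm wide at x = -20 mm, holds the sample board; the back one, at x = +40 mm, the short price card. The slots' floor is 10 mm above the counter, so they are 26 mm deep.
- sample_board: The loose sample board: white plastic, 80 mm wide (y), 10 mm thick (x), 135 mm high (z), 80 to 140 g, upright in the rack's front slot. Origin: centre of its underside. Two metal bangles are fixed low on its -x face (5 mm proud, all below 71 mm); its +x face is flat. Its top 36 mm are solid: hold it there, from above, by the two faces.
- slot (a point): Centre of the board's hang slot, 90.5 mm above its underside, 44.5 mm below its top. The slot goes right through along x: 32 mm wide (y), from 86 to 95 mm above the underside, the upper edge's middle 14 mm rising to a peak at 98 mm. Axes as the board's: x through it, z up.
- price_card: Short plain grey card, 70 x 8 x 62 mm high, standing in the rack's back slot. Leave alone. Origin at the centre of its underside.
- gift_box: Small lidded cardboard box, 88 x 88 x 38 mm. Leave alone. Origin at the centre of its underside.
- tape_dispenser: Black tape dispenser, 150 x 62 x 87 mm high. Leave alone. Origin at the centre of its underside.
- stapler: Black stapler, 135 x 36 x 46 mm. Leave alone. Origin at the centre of its underside.
- bead_jar: Glass jar, 60 mm wide, 75 mm high. Leave alone. Origin at the centre of its underside.
- pen_pot: Dark metal pen pot, 72 mm wide, pens reaching 140 mm high. Leave alone. Origin at the centre of its underside.
- bangle: Loose steel bangle, 70 mm wide, 8 mm thick, lying flat. Leave alone. Origin at its centre, on the counter.
Not all that is in view belongs to the job. Of the things like the sample_board, leave any that is blue, green or yellow; of the rest the smaller one is meant.

How it is judged (in metres and radians):
On the way, in this order (a step that is already met when the one before it is completed fails the run):
1. the free prong has been turned to within about 15 degrees of the front of the stand (x of free_prong in the frame of stand below -0.12 m and y of free_prong in the frame of stand between -0.036 and 0.036 m), for 0.2 s.
2. the board's slot is on the prong, at least 15 mm past its end (x of slot in the frame of free_prong between 0.015 and 0.075 m and y of slot in the frame of free_prong between -0.02 and 0.02 m and z of slot in the frame of free_prong between -0.024 and 0.024 m), for 0.1 s.
At the end, for the whole second after the job is handed in: The sample board hangs still and let go on the free prong, upright within about 14 degrees, its slot centred on it within 14 mm, pushed back to within 5 mm of the stop disc, and the prong still points within about 20 degrees of the front of the stand (x of slot in the frame of free_prong between 0.06 and 0.072 m and y of slot in the frame of free_prong between -0.014 and 0.014 m and z of slot in the frame of free_prong between -0.024 and 0.024 m and angle between sample_board's own z axis and vertical below 0.25 rad and contact force between sample_board and stand above 0.3 N and contact force between sample_board and the fingers below 0.05 N and linear speed of sample_board below 0.03 m/s and x of free_prong in the frame of stand below -0.12 m and y of free_prong in the frame of stand between -0.05 and 0.05 m); the robot touches nothing.
It fails at once if the board is pressed against the stand with more than 20 N (contact force between sample_board and stand above 20 N).
It fails at once if the gripper pushes the stand with more than 20 N (contact force between the fingers and stand above 20 N).
It fails at once if the arm pushes the stand with more than 20 N (contact force between the arm and stand above 20 N).
It fails at once if something else on the counter is moved by more than 25 mm (distance of any of price_card, gift_box, tape_dispenser, stapler, bead_jar, pen_pot, bangle from where it was at the start of the episode above 0.025 m).
It also fails if it takes over 72 s, if anything falls off the work surface, if the arm or the gripper's body presses on something with over 40 N, if the wrist force passes 120 N, or if a joint passes its speed limit or range.

## Working session

There is one attempt and no reset: what is moved stays moved. The work goes in short steps, Python scripts to look and compute and a shell command to move; the robot and the scene stay as the last step left them, time stands still between calls to the robot, and variables do not carry over. Pictures are saved under pics/ and viewed, at most 10 in all, crops included, and the job is handed in when it is done.

```bash
ls; mkdir -p pics; cat > h.py <<'E'
import numpy as np, cv2
from cell import ctrl, vision, order, look_for, outline_of
def ray(im,uv):
    p=cv2.undistortPoints(np.array([[uv]],float),np.array(im['K'],float),np.array(im['distortion'],float))[0,0]
    d=np.array(im['rotation'])@np.array([p[0],p[1],1.]); return np.array(im['xyz'],float),d
def atz(im,uv,z):
    o,d=ray(im,uv); return o+d*(z-o[2])/d[2]
def proj(im,P):
    R=np.array(im['rotation'],float); rv=cv2.Rodrigues(R.T)[0]; t=-R.T@np.array(im['xyz'],float)
    return cv2.projectPoints(np.array(P,float).reshape(-1,1,3),rv,t,np.array(im['K'],float),np.array(im['distortion'],float))[0][:,0]
def tri(a,ua,b,ub):
    o1,d1=ray(a,ua);o2,d2=ray(b,ub);d1/=np.linalg.norm(d1);d2/=np.linalg.norm(d2)
    s=np.linalg.lstsq(np.c_[d1,-d2],o2-o1,rcond=None)[0]
    p,q=o1+s[0]*d1,o2+s[1]*d2
    return (p+q)/2,np.linalg.norm(p-q)
E
python3 - <<'E'
from h import *
for n in('top','side'):
    im=vision.get_image(n); cv2.imwrite(f'pics/{n}0.png',im['color'][...,::-1])
    print(n,np.round(im['xyz']),np.round(im['rotation'],3).tolist(),np.round(im['K']).tolist())
    for k in('stand','free_prong','stop_disc','column_top','rack','sample_board','slot','price_card'):
        print(k,[(round(r['conf'],2),np.round(r['bbox']).astype(int).tolist()) for r in look_for(im,k)[:4]])
print(ctrl.get_state())
E
```

```text
pics
top [ 364.  -15. 1322.] [-3.015, 0.008, -1.567] [[403.0, 0.0, 277.0], [0.0, 403.0, 210.0], [0.0, 0.0, 1.0]]
stand [(0.9, [185, 160, 74, 67]), (0.6, [333, 174, 38, 50]), (0.19, [183, 153, 75, 72])]
free_prong [(0.79, [192, 163, 62, 56])]
stop_disc [(0.71, [186, 155, 73, 71])]
column_top [(0.92, [182, 154, 73, 70]), (0.22, [333, 173, 42, 50])]
rack [(0.97, [331, 173, 43, 51])]
sample_board [(0.96, [386, 250, 31, 38]), (0.8, [331, 242, 25, 18]), (0.73, [341, 279, 29, 19]), (0.66, [292, 186, 35, 28])]
slot [(0.81, [340, 202, 30, 10]), (0.73, [289, 188, 36, 28]), (0.57, [381, 247, 32, 42]), (0.56, [342, 276, 30, 23])]
price_card [(0.52, [339, 185, 22, 8])]
side [ 235. -987.  958.] [-2.245, -0.011, -0.248] [[517.0, 0.0, 285.0], [0.0, 517.0, 208.0], [0.0, 0.0, 1.0]]
stand [(0.91, [263, 136, 72, 97])]
free_prong [(0.64, [270, 134, 62, 70])]
stop_disc [(0.96, [264, 138, 76, 67])]
column_top [(0.92, [264, 135, 66, 74])]
rack [(0.61, [300, 280, 75, 65])]
sample_board [(0.95, [295, 209, 41, 72]), (0.78, [322, 260, 19, 67]), (0.73, [224, 307, 61, 87]), (0.63, [202, 285, 24, 65])]
slot [(0.94
[... 184 characters left out ...]
ay([-9.91427351e-01,  2.55067690e-01,  1.08191237e-01, -2.64552570e-05,
       -1.42388868e+00, -2.84592400e-01]), 'joint_velocities': array([ 3.22200729e-04,  9.48306724e-04, -4.00299731e-05,  1.89362726e-04,
        9.63908175e-05,  5.19898907e-04]), 'joint_torque': array([-7.49590436e-04, -3.86391449e+01,  2.38064075e+01,  5.36783248e+00,
       -6.30554150e-04,  5.13983480e-05]), 'position': array([ 159.81274334, -526.25699301,  248.29269273]), 'eef_rot': array([-3.14157006e+00,  3.38766344e-05, -2.84681995e+00]), 'contact_force': array([-0.65358335,  0.32614739, -0.0284472 ]), 'wrist_torque': array([-0.04159073, -0.02706974,  0.07754035]), 'grasp_force': 0.0, 'width': 85.52156556714174}
```

View pics/top0.png

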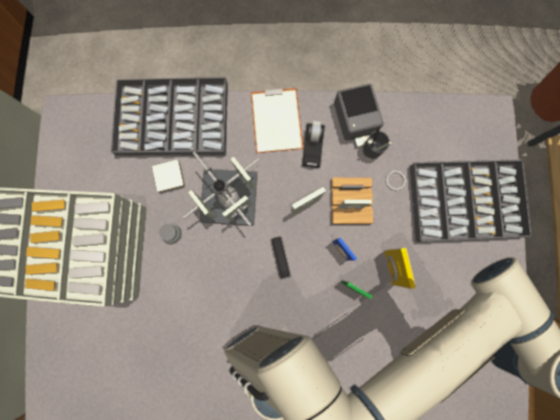

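View pics/side0.png

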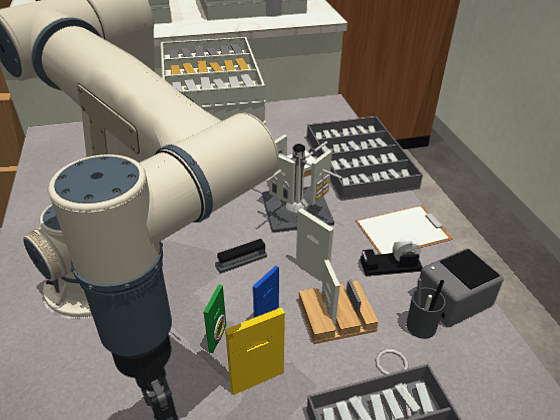

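```bash
sed -i "s/^def ray/from scipy.spatial.transform import Rotation as Ro\ndef rot(im): return Ro.from_euler('xyz',im['rotation']).as_matrix()\ndef ray/; s/np.array(im\['rotation'\],float)/rot(im)/; s/np.array(im\['rotation'\])/rot(im)/" h.py
python3 - <<'E'
from h import *
t=vision.get_image('top');s=vision.get_image('side')
def crop(im,x,y,w,h,k): return cv2.resize(im['color'][y:y+h,x:x+w,::-1],None,fx=k,fy=k,interpolation=cv2.INTER_CUBIC)
a=crop(t,170,140,100,100,4);b=crop(t,300,165,90,100,4)
cv2.imwrite('pics/c1.png',np.hstack([a,b]))
a=crop(s,230,125,130,110,3);b=crop(s,290,200,110,150,3)
c=np.zeros((450,720,3),np.uint8);c[:330,:390]=a;c[:,390:]=b
cv2.imwrite('pics/c2.png',c)
print(proj(t,[[160,-526,248],[0,0,0]]),proj(s,[[160,-526,248]]))
E
```

```text
[[471.12784057 336.36218429]
 [275.51006425 374.40669816]] [[154.83946255 400.11440385]]
```

View pics/c1.png

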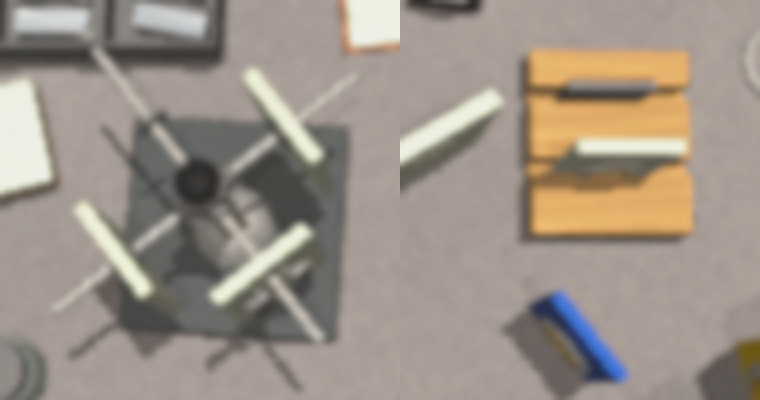

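View pics/c2.png

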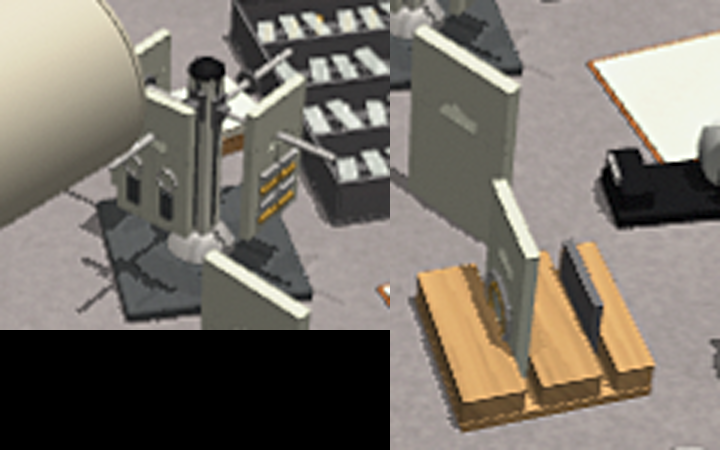

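```bash
python3 - <<'E'
from h import *
t=vision.get_image('top');s=vision.get_image('side')
def c1(x,y): return (170+(x+.5)/4-.5,140+(y+.5)/4-.5)
def c1r(x,y): return (300+(x-400+.5)/4-.5,165+(y+.5)/4-.5)
def c2(x,y): return (230+(x+.5)/3-.5,125+(y+.5)/3-.5)
def c2r(x,y): return (290+(x-390+.5)/3-.5,200+(y+.5)/3-.5)
C=np.array([atz(t,c1(*p),16) for p in((135,118),(350,125),(335,342),(122,332))])[:,:2]
print('base',C.round(1).tolist(),C.mean(0), [np.linalg.norm(C[i]-C[i-1]).round() for i in range(4)])
f=(C[2]+C[3]-C[0]-C[1]);print('front dir deg',np.degrees(np.arctan2(f[1],f[0])))
l=(C[0]+C[3]-C[1]-C[2]);print('left dir deg',np.degrees(np.arctan2(l[1],l[0])))
ct=atz(t,c1(198,182),225);print('col',ct)
fp=atz(t,c1(93,48),175);d=fp-ct;print('fp',fp,np.hypot(d[0],d[1]),np.degrees(np.arctan2(d[1],d[0])))
for q in((355,77),(322,337),(55,308)):
  p=atz(t,c1(*q),175);d=p-ct;print(p.round(),np.hypot(d[0],d[1]),np.degrees(np.arctan2(d[1],d[0])))
print('tri fp',tri(t,c1(93,48),s,c2(290,52)),'col',tri(t,c1(198,182),s,c2(208,68)))
R=np.array([atz(t,c1r(*p),36) for p in((528,50),(689,50),(692,235),(528,235))])[:,:2]
print('rack',R.round(1).tolist(),R.mean(0))
B=np.array([atz(t,c1r(*p),145) for p in((577,140),(688,140),(686,154),(577,158))])[:,:2]
print('board',B.round(1).tolist(),B.mean(0))
print('boardtop tri', tri(t,c1r(577,149),s,c2r(498,183)),tri(t,c1r(688,147),s,c2r(532,256)))
E
```

```text
base [[665.9, 242.9], [659.7, 63.3], [479.2, 73.7], [486.8, 248.6]] [572.91563385 157.09555449] [np.float64(179.0), np.float64(180.0), np.float64(181.0), np.float64(175.0)]
front dir deg 177.42706137625584
left dir deg 87.78335773054629
col [571.98574985 156.12752859 225.        ]
fp [682.14852253 244.47687789 175.        ] 141.21417777471268 38.729234972772076
[660.  50. 175.] 137.28482605121832 -50.31106774725785
[469.  72. 175.] 132.98282504210485 -140.9072581661962
[489. 266. 175.] 137.56910422312944 127.06861781970991
tri fp (array([683.64684805, 246.84723271, 165.3228855 ]), np.float64(2.3371624928307857)) col (array([573.35205453, 157.45044098, 216.71963463]), np.float64(0.40673322181984467))
rack [[635.0, -181.0], [635.6, -313.2], [483.9, -311.4], [483.7, -178.8]] [ 559.5360976  -246.08631585]
board [[544.2, -202.2], [544.5, -285.2], [534.0, -283.4], [530.8, -202.0]] [ 538.35883023 -243.19015531]
boardtop tri (array([ 537.8952842 , -202.56539653,  142.22564177]), np.float64(0.011838421216965047)) (array([ 537.66886746, -283.98186189,  148.33622147]), np.float64(2.1523562340240843))
```

```bash
cat > go.py <<'E'
import sys
from h import *
s=ctrl.get_state();R=Ro.from_euler('xyz',s['eef_rot'])
x,y,z,w=map(float,sys.argv[1:5])
T=Ro.from_euler('xyz',[180,0,w],degrees=True)
print('clk',s['clock'],'pos',s['position'].round(1),'F',s['contact_force'].round(1),'w',round(s['width'],1),'shift',R.inv().apply(np.array([x,y,z])-s['position']).round(1),'turn',np.degrees((R.inv()*T).as_rotvec()).round(1))
E
python3 -m creep '[[[-1,0,0,-70,0,0,-14],[-1,0,0,-70,0,0,-14],[-1,-575,653,-70,0,0,-73],[-1,-575,653,-70,0,0,-73],[-1,-575,653,-70,0,0,-73],[-1,-575,653,-70,0,0,-73],[-1,-575,653,-70,0,0,-73],[-1,-575,653,-70,0,0,-73]]]'; python3 go.py 525 266 300 -90
```

```text
clock: 1.77
position: [263.5, -297.0, 318.4]
eef_rot: [-3.141, -0.0, -1.847]
contact_force: [2.0, 0.0, 0.3]
width: 0.4
grasp_force: 0.0
clk 1.7667 pos [ 263.5 -297.   318.4] F [2.  0.  0.3] w 0.4 shift [-613.   -98.1   18.4] turn [ -0.   -0.  -15.8]
```

```bash
R='x'; python3 -m creep '[[[-1,-613,-98,18,0,0,-16],[-1,-613,-98,18,0,0,-16],[-1,-613,-98,18,0,0,-16],[-1,-613,-98,18,0,0,-16],[-1,-613,-98,18,0,0,-16],[-1,-613,-98,18,0,0,-16],[-1,-613,-98,18,0,0,-16],[-1,-613,-98,18,0,0,-16]]]' >/dev/null; python3 go.py 525 266 300 -90
```

```text
clk 2.4333 pos [405.6   4.9 309.1] F [ 1.4 -0.9  0.6] w -0.0 shift [-261.3 -118.9    9.4] turn [-0.1  0.  -0.1]
```

```bash
python3 -m creep '[[[-1,-269,-123,9,0,0,0],[-1,-269,-123,9,0,0,0],[-1,-269,-123,9,0,0,0],[-1,-269,-123,9,0,0,0],[-1,-269,-123,9,0,0,0],[-1,-269,-123,9,0,0,0],[-1,-269,-123,9,0,0,0],[-1,-269,-123,9,0,0,0]]]' >/dev/null; python3 go.py 529 274 172 -90
```

```text
clk 3.1 pos [530.  276.6 295.6] F [-1.1 -1.  -2.7] w 0.2 shift [  2.3   0.5 123.6] turn [ 0.2 -0.1  0. ]
```

```bash
python3 -m creep '[[[-1,2,0,40,0,0,0],[-1,2,0,80,0,0,0],[-1,2,0,110,0,0,0],[-1,2,0,124,0,0,0],[-1,2,0,124,0,0,0]]]' >/dev/null; python3 go.py 529 274 172 -90
cat > arc.py <<'E'
import sys
from h import *
a0,a1,n,r=map(float,sys.argv[1:5]);p=ctrl.get_state()['position']
for a in np.radians(np.linspace(a0,a1,int(n)+1)[1:]):
    d=np.array([572.5,156.6])+r*np.array([np.cos(a),np.sin(a)])-p[:2]; print([int(round(-d[1])),int(round(-d[0])) ],end=' ')
E
python3 arc.py 110 158 8 125
```

```text
clk 3.5167 pos [526.9 268.2 171.2] F [-1.2 -0.1 -0.6] w -0.2 shift [-5.8 -2.  -0.9] turn [ 0.4 -0.3 -0.2]
[-1, 9] [6, 21] [13, 31] [22, 41] [31, 50] [42, 58] [53, 65] [65, 70]
```

```bash
python3 -m creep '[[[-1,-1,9,0,0,0,0],[-1,6,21,0,0,0,0],[-1,13,31,0,0,0,0],[-1,22,41,0,0,0,0],[-1,31,50,0,0,0,0],[-1,42,58,0,0,0,0],[-1,53,65,0,0,0,0],[-1,65,70,0,0,0,0]]]' ; python3 arc.py 158 206 8 125
```

```text
clock: 4.18
position: [459.5, 205.3, 178.4]
eef_rot: [-3.136, 0.004, -1.572]
contact_force: [1.7, 1.6, 0.2]
width: -0.2
grasp_force: 0.9
[14, 7] [27, 10] [40, 12] [53, 12] [66, 11] [79, 8] [91, 4] [104, -1]
```

```bash
python3 -m creep '[[[-1,14,7,4,0,0,0],[-1,27,10,5,0,0,0],[-1,40,12,5,0,0,0],[-1,53,12,5,0,0,0],[-1,66,11,5,0,0,0],[-1,79,8,5,0,0,0],[-1,91,4,5,0,0,0],[-1,104,-1,5,0,0,0]]]' ; python3 arc.py 206 246 7 125
python3 - <<'E'
from h import *
t=vision.get_image('top');cv2.imwrite('pics/t1.png',cv2.resize(t['color'][120:260,150:340,::-1],None,fx=4,fy=4))
E
```

```text
clock: 4.85
position: [459.8, 99.5, 170.8]
eef_rot: [3.141, 0.0, -1.573]
contact_force: [0.1, 3.3, -1.1]
width: 0.2
grasp_force: 0.9
[9, -6] [19, -13] [28, -21] [37, -30] [45, -40] [51, -51] [57, -62]
```

View pics/t1.png

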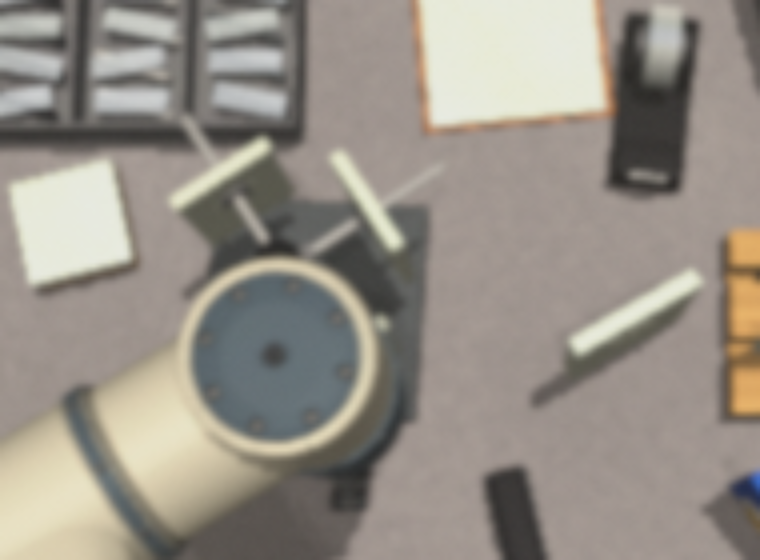

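```bash
python3 arc.py 207 252 8 125
```

```text
[8, -7] [18, -14] [28, -22] [36, -31] [44, -41] [50, -51] [56, -62] [60, -74]
```

```bash
python3 -m creep '[[[-1,8,-7,0,0,0,0],[-1,18,-14,0,0,0,0],[-1,28,-22,0,0,0,0],[-1,36,-31,0,0,0,0],[-1,44,-41,0,0,0,0],[-1,50,-51,0,0,0,0],[-1,56,-62,0,0,0,0],[-1,60,-74,0,0,0,0]]]' ; python3 -m creep '[[[-1,0,0,0,0,0,0],[-1,-4,14,0,0,0,0],[-1,-4,14,-40,0,0,0],[-1,-4,14,-80,0,0,0],[-1,-4,14,-120,0,0,0],[1,120,50,-125,0,0,0],[1,140,50,-125,0,0,0],[1,180,50,-125,0,0,0]]]';  python3 go.py 538 -243 300 -90
python3 - <<'E'
from h import *
t=vision.get_image('top');cv2.imwrite('pics/t2.png',cv2.resize(t['color'][120:260,150:340,::-1],None,fx=4,fy=4))
E
```

```text
clock: 5.57
position: [534.1, 39.5, 170.3]
eef_rot: [3.14, -0.0, -1.574]
contact_force: [-1.1, 0.9, 0.4]
width: -0.0
grasp_force: 0.8
clock: 6.23
position: [491.7, -78.3, 295.6]
eef_rot: [-3.14, -0.0, -1.571]
contact_force: [1.7, 0.1, 0.2]
width: 35.9
grasp_force: 0.0
clk 6.2333 pos [491.7 -78.3 295.6] F [1.7 0.1 0.2] w 35.9 shift [164.7 -46.3  -4.3] turn [-0.1 -0.  -0. ]
```

View pics/t2.png

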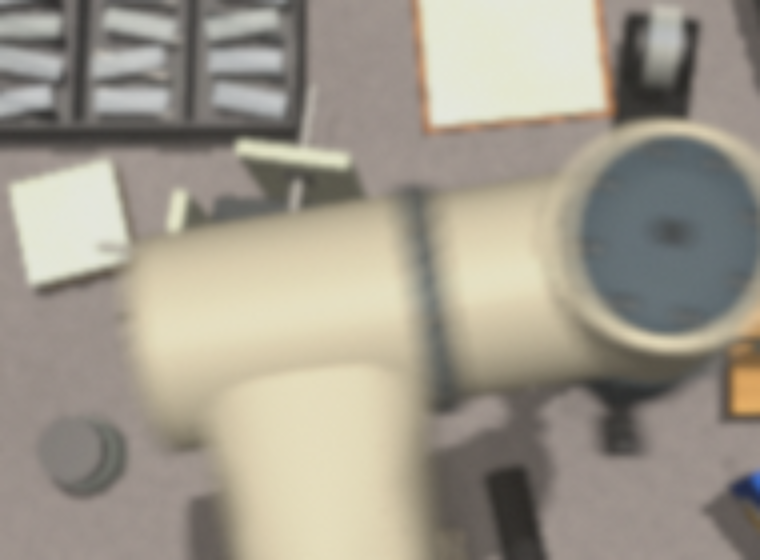

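```bash
python3 -m creep '[[[-1,-238,24,60,0,0,0],[-1,-238,24,60,0,0,0],[-1,-238,24,60,0,0,0],[-1,-238,24,60,0,0,0],[-1,-238,24,60,0,0,0],[-1,-238,24,60,0,0,0],[-1,-238,24,60,0,0,0],[-1,-238,24,60,0,0,0]]]';  python3 go.py 468 160 217 -90
python3 - <<'E'
from h import *
t=vision.get_image('top')
p=atz(t,(150+(315+.5)/4-.5,120+(85.5)/4-.5),175); d=p[:2]-[572.5,156.6];print(p,np.hypot(*d),np.degrees(np.arctan2(d[1],d[0])))
s=vision.get_image('side');cv2.imwrite('pics/s1.png',cv2.resize(s['color'][100:300,200:400,::-1],None,fx=3,fy=3))
E
```

```text
clock: 6.95
position: [468.2, 162.1, 233.5]
eef_rot: [3.14, -0.002, -1.57]
contact_force: [-0.3, 0.2, -0.1]
width: 0.1
grasp_force: 0.0
clk 6.95 pos [468.2 162.1 233.5] F [-0.3  0.2 -0.1] w 0.1 shift [ 2.1  0.2 16.5] turn [ 0.1 -0.1  0.1]
[714.4631146  139.80585188 175.        ] 142.95303186486143 -6.746698893323679
```

View pics/s1.png

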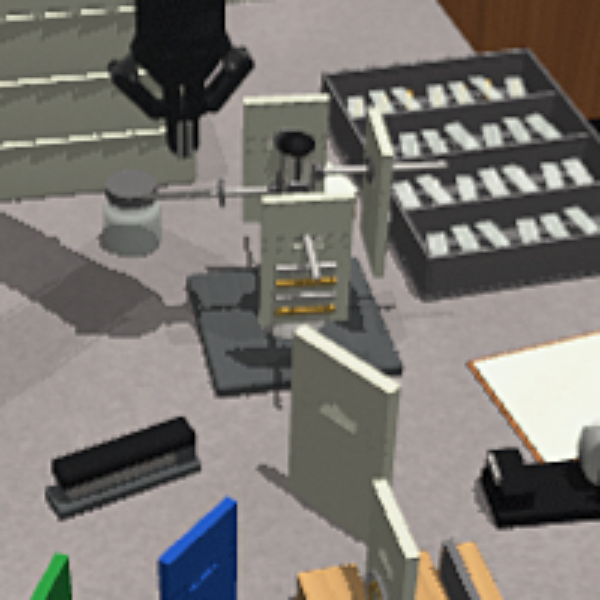

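```bash
cat > chk.py <<'E'
from h import *
s=ctrl.get_state();f=s['contact_force'];print(round(s['clock'],2),s['position'].round(1),f.round(1))
raise SystemExit(int(f[2]>3))
E
python3 -m creep '[[[-1,-7,0,8,0,0,0],[-1,-7,0,16,0,0,0],[-1,-7,0,18,0,0,0],[-1,-7,0,18,0,0,0],[-1,-7,0,18,0,0,0]]]'>/dev/null
c() { python3 chk.py; }
c && python3 -m creep '[[[-1,0,0,2,0,0,0],[-1,0,0,3,0,0,0]]]' >/dev/null; c && python3 -m creep '[[[-1,0,0,2,0,0,0],[-1,0,0,3,0,0,0]]]' >/dev/null; c && python3 -m creep '[[[-1,0,0,2,0,0,0],[-1,0,0,3,0,0,0]]]' >/dev/null; c && python3 -m creep '[[[-1,0,0,2,0,0,0],[-1,0,0,3,0,0,0]]]' >/dev/null; c && python3 -m creep '[[[-1,0,0,2,0,0,0],[-1,0,0,3,0,0,0]]]' >/dev/null; c && python3 -m creep '[[[-1,0,0,2,0,0,0],[-1,0,0,3,0,0,0]]]' >/dev/null; c
```

```text
7.47 [468.8 167.2 216.2] [-0.  -0.4  0.6]
7.63 [468.9 167.7 213.5] [-0.3  0.8  0.2]
7.8 [468.7 167.8 210.2] [ 0.9  0.2 -0.2]
7.97 [468.6 167.8 207.1] [ 0.1 -0.7 -0.3]
8.13 [468.6 167.8 204.1] [-1.1 -0.  -0.5]
8.3 [468.6 167.8 201.1] [ 0.7 -0.6 -0.2]
8.47 [468.6 167.8 198.1] [-0.3  0.8  0.3]
```

```bash

c() { python3 chk.py; }
c && python3 -m creep '[[[-1,0,0,2,0,0,0],[-1,0,0,3,0,0,0]]]' >/dev/null; c && python3 -m creep '[[[-1,0,0,2,0,0,0],[-1,0,0,3,0,0,0]]]' >/dev/null; c && python3 -m creep '[[[-1,0,0,2,0,0,0],[-1,0,0,2,0,0,0]]]' >/dev/null; c && python3 -m creep '[[[-1,0,0,1,0,0,0],[-1,0,0,2,0,0,0]]]' >/dev/null; c && python3 -m creep '[[[-1,0,0,1,0,0,0],[-1,0,0,2,0,0,0]]]' >/dev/null; c && python3 -m creep '[[[-1,0,0,1,0,0,0],[-1,0,0,2,0,0,0]]]' >/dev/null; c && python3 -m creep '[[[-1,0,0,1,0,0,0],[-1,0,0,2,0,0,0]]]' >/dev/null; c && python3 -m creep '[[[-1,0,0,1,0,0,0],[-1,0,0,2,0,0,0]]]' >/dev/null; c
```

```text
8.47 [468.6 167.8 198.1] [-0.3  0.8  0.3]
8.63 [468.6 167.8 195.1] [-0.7 -0.1  0.2]
8.8 [468.6 167.8 192.1] [-0.6  0.5 -0.1]
8.97 [468.5 167.7 189.9] [-0.5 -0.3  0.4]
9.13 [468.8 167.8 188.4] [ 0.2  0.2 -0.6]
9.3 [468.9 167.8 187.1] [-4.5  0.3  9.7]
9.3 [468.9 167.8 187.1] [-4.5  0.3  9.7]
9.3 [468.9 167.8 187.1] [-4.5  0.3  9.7]
9.3 [468.9 167.8 187.1] [-4.5  0.3  9.7]
```

```bash
python3 -m creep '[[[-1,0,0,-30,0,0,0],[-1,0,0,-65,0,0,0],[1,411,-70,-70,0,0,0],[1,411,-70,-70,0,0,0],[1,411,-70,-70,0,0,0],[1,411,-70,-70,0,0,0],[1,411,-70,-70,0,0,0],[1,411,-70,-70,0,0,0]]]' >/dev/null; python3 go.py 538.5 -243 260 -90
```

```text
clk 9.9667 pos [510.  -80.7 254.6] F [ 1.1  0.5 -0.1] w 72.7 shift [162.2 -28.8  -5.4] turn [-0.   0.  -0.1]
```

```bash
python3 -m creep '[[[1,163,-35,0,0,0,0],[1,163,-35,0,0,0,0],[1,163,-35,0,0,0,0],[1,163,-35,0,0,0,0],[1,163,-35,0,0,0,0],[1,163,-35,0,0,0,0],[1,163,-35,0,0,0,0],[1,163,-35,0,0,0,0]]]' >/dev/null; python3 go.py 538.5 -243 138 -90
```

```text
clk 10.6333 pos [ 544.7 -240.9  254.6] F [-0.2  0.6  0.6] w 85.5 shift [  2.1   6.3 116.6] turn [-0.   0.  -0.1]
```

```bash
python3 -m creep '[[[1,2,6,30,0,0,0],[1,2,6,65,0,0,0],[1,2,6,95,0,0,0],[1,2,6,110,0,0,0],[1,2,6,117,0,0,0],[1,2,6,117,0,0,0],[1,2,6,117,0,0,0]]]' >/dev/null; python3 go.py 538.5 -243 138 -90
```

```text
clk 11.2167 pos [ 539.5 -243.3  138.7] F [-0.3  0.5  0.6] w 85.3 shift [-0.3  1.   0.7] turn [-0.1 -0.1 -0. ]
```

```bash
python3 -m creep '[[[-1,0,1,1,0,0,0],[-1,0,1,1,0,0,0],[-1,0,1,1,0,0,0],[-1,0,1,1,0,0,0],[-1,0,1,1,0,0,0],[-1,0,1,1,0,0,0],[-1,0,1,1,0,0,0],[-1,0,1,1,0,0,0]]]'; python3 -m creep '[[[-1,0,0,0,0,0,0],[-1,0,0,0,0,0,0]]]'; python3 go.py 538.5 -243 138 -90
```

```text
clock: 11.88
position: [537.9, -244.0, 136.7]
eef_rot: [-3.141, -0.0, -1.573]
contact_force: [-0.5, 0.4, 1.5]
width: 9.0
grasp_force: 60.0
clock: 12.05
position: [537.9, -244.0, 136.7]
eef_rot: [-3.141, -0.0, -1.573]
contact_force: [-0.1, 0.5, 1.6]
width: 8.8
grasp_force: 60.0
clk 12.05 pos [ 537.9 -244.   136.7] F [-0.1  0.5  1.6] w 8.8 shift [-1.  -0.6 -1.3] turn [-0.  -0.  -0.1]
```

```bash
python3 -m creep '[[[-1,0,0,-15,0,0,0],[-1,0,0,-40,0,0,0],[-1,0,0,-80,0,0,0],[-1,0,0,-120,0,0,0],[-1,0,0,-160,0,0,0],[-1,0,0,-200,0,0,0],[-1,0,0,-213,0,0,0],[-1,0,0,-213,0,0,0]]]'; python3 go.py 394 178 350 -96.7
python3 - <<'E'
from h import *
t=vision.get_image('top')
a=cv2.resize(t['color'][120:260,150:260,::-1],None,fx=4,fy=4)
s=vision.get_image('side')
b=cv2.resize(s['color'][60:340,250:420,::-1],None,fx=2,fy=2)
print(a.shape,b.shape)
cv2.imwrite('pics/p3.png',np.hstack([a,b]))
E
```

```text
clock: 12.72
position: [538.6, -244.3, 353.8]
eef_rot: [-3.134, -0.002, -1.573]
contact_force: [-0.4, 0.1, -1.6]
width: 9.0
grasp_force: 59.7
clk 12.7167 pos [ 538.6 -244.3  353.8] F [-0.4  0.1 -1.6] w 9.0 shift [-422.   145.7    1.8] turn [-0.4 -0.1  6.6]
(560, 440, 3) (560, 340, 3)
```

View pics/p3.png

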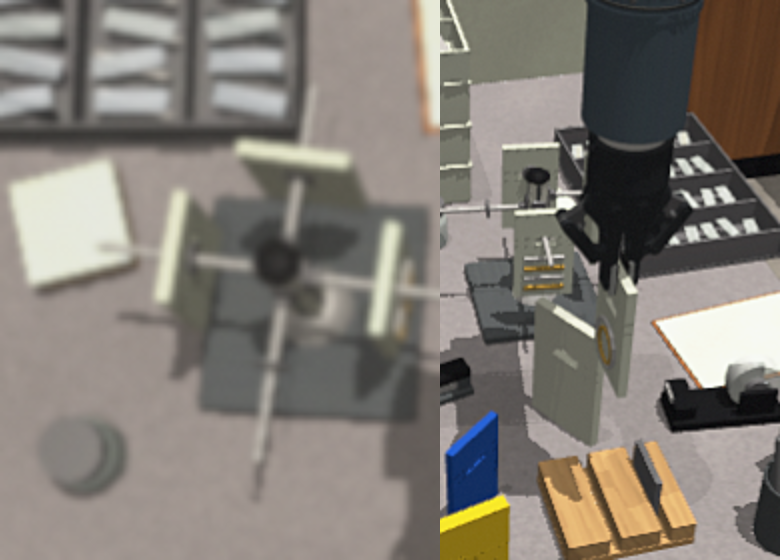

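```bash
python3 - <<'E'
from h import *
t=vision.get_image('top')
for q,z in(((277,258),225),((258,464),167),((265,405),167),((314,90),175),((100,246),175)):
  p=atz(t,(150+(q[0]+.5)/4-.5,120+(q[1]+.5)/4-.5),z); d=p[:2]-[572.5,156.6];print(p.round(1),np.hypot(*d),np.degrees(np.arctan2(d[1],d[0])))
E
python3 -m creep '[[[-1,-422,146,2,0,0,7],[-1,-422,146,2,0,0,7],[-1,-422,146,2,0,0,7],[-1,-422,146,2,0,0,7],[-1,-422,146,2,0,0,7],[-1,-422,146,2,0,0,7],[-1,-422,146,2,0,0,7],[-1,-422,146,2,0,0,7]]]'; python3 go.py 394 178 350 -96.7
```

```text
[574.8 156.9 225. ] 2.331639725827694 7.231084931936934
[435.2 176.5 167. ] 138.7787597204389 171.76909808586342
[477.9 172.3 167. ] 95.92014651527187 170.58338027526494
[710.6 140.5 175. ] 139.07789069298815 -6.664829655389129
[593.5 295.5 175. ] 140.46940029112835 81.40445333464157
clock: 13.53
position: [428.0, 71.5, 346.1]
eef_rot: [3.139, -0.002, -1.696]
contact_force: [2.2, 0.4, -1.8]
width: 8.9
grasp_force: 59.6
clk 13.5333 pos [428.   71.5 346.1] F [ 2.2  0.4 -1.8] w 8.9 shift [-101.4   47.    -3.9] turn [ 0.2 -0.1 -0.4]
```

```bash
python3 -m creep '[[[-1,-105,47,0,0,0,1],[-1,-105,47,0,0,0,1],[-1,-105,47,0,0,0,1],[-1,-105,47,20,0,0,1],[-1,-105,47,60,0,0,1],[-1,-105,47,90,0,0,1],[-1,-105,47,110,0,0,1],[-1,-105,47,110,0,0,1]]]'; python3 go.py 394.3 181.7 202.4 -98
```

```text
clock: 14.2
position: [392.9, 178.2, 231.8]
eef_rot: [3.132, -0.008, -1.713]
contact_force: [-0.6, -0.0, -1.1]
width: 8.9
grasp_force: 59.6
clk 14.2 pos [392.9 178.2 231.8] F [-0.6 -0.  -1.1] w 8.9 shift [-3.9 -1.1 29.4] turn [ 0.5 -0.5 -0.1]
```

```bash
python3 -m creep '[[[-1,-3,-1,15,0,0,0],[-1,-3,-1,28,0,0,0],[-1,-3,-1,29,0,0,0],[-1,-3,-1,29,0,0,0],[-1,-3,-1,29,0,0,0],[-1,-3,-1,29,0,0,0]]]'; python3 go.py 394.3 181.7 202.4 -98
python3 - <<'E'
from h import *
s=vision.get_image('side')
cv2.imwrite('pics/s4.png',cv2.resize(s['color'][90:240,180:360,::-1],None,fx=4,fy=4,interpolation=cv2.INTER_CUBIC))
E
```

```text
clock: 14.7
position: [398.3, 183.3, 210.1]
eef_rot: [-3.14, 0.001, -1.713]
contact_force: [0.1, 0.6, -0.9]
width: 8.9
grasp_force: 59.6
clk 14.7 pos [398.3 183.3 210.1] F [ 0.1  0.6 -0.9] w 8.9 shift [2.1 3.7 7.7] turn [-0.1  0.1 -0.1]
```

View pics/s4.png

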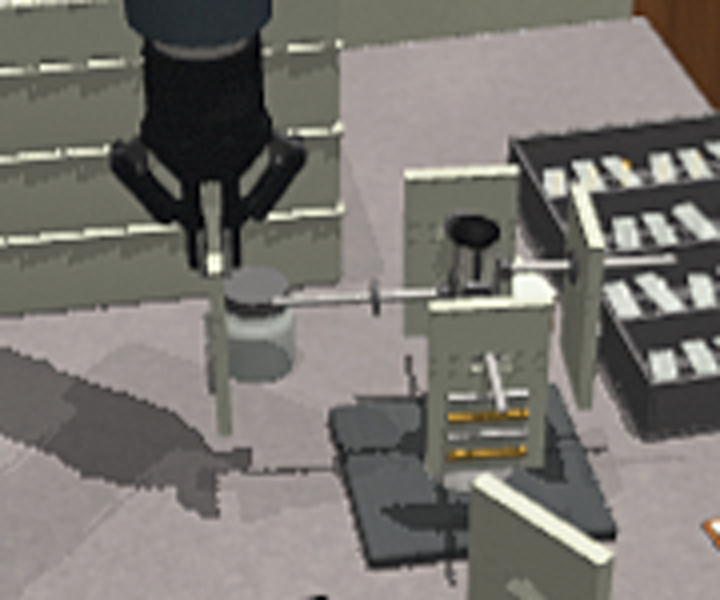

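```bash
python3 -m creep '[[[-1,0,0,0,0,0,0],[-1,0,0,0,0,0,0],[-1,0,0,0,0,0,0]]]' >/dev/null; python3 go.py 394.3 181.7 202.4 -98
```

```text
clk 15.0 pos [397.8 183.1 209.2] F [ 0.2  0.2 -0.3] w 8.6 shift [1.9 3.3 6.8] turn [-0.   0.  -0.1]
```

```bash
python3 -m creep '[[[-1,2,3,4,0,0,0],[-1,2,3,7,0,0,0],[-1,2,3,7,0,0,0],[-1,2,3,7,0,0,0],[-1,2,3,7,0,0,0]]]' >/dev/null; python3 go.py 394.3 181.7 202.4 -98
```

```text
clk 15.4167 pos [394.5 181.5 201.9] F [ 0.3  0.5 -1.7] w 8.8 shift [-0.2  0.3 -0.5] turn [-0.  -0.  -0.1]
```

```bash
cat > chk.py <<'E'
from h import *
s=ctrl.get_state();f=s['contact_force'];p=s['position'];d=p[:2]-[572.5,156.6]
print(round(s['clock'],2),p.round(1),f.round(1),'r',np.hypot(*d).round(1),'ang',np.degrees(np.arctan2(d[1],d[0])).round(1))
raise SystemExit(int(np.hypot(f[0],f[1])>4 or abs(f[2]+1)>4))
E
c() { python3 chk.py; }
python3 -m creep '[[[-1,0,-8,0,0,0,0],[-1,0,-18,0,0,0,0],[-1,0,-26,0,0,0,0],[-1,0,-28,0,0,0,0],[-1,0,-28,0,0,0,0],[-1,0,-28,0,0,0,0]]]' >/dev/null
c && python3 -m creep '[[[-1,0,-1,0,0,0,0],[-1,0,-2,0,0,0,0]]]' >/dev/null; c && python3 -m creep '[[[-1,0,-1,0,0,0,0],[-1,0,-2,0,0,0,0]]]' >/dev/null; c && python3 -m creep '[[[-1,0,-1,0,0,0,0],[-1,0,-2,0,0,0,0]]]' >/dev/null; c && python3 -m creep '[[[-1,0,-1,0,0,0,0],[-1,0,-2,0,0,0,0]]]' >/dev/null; c && python3 -m creep '[[[-1,0,-1,0,0,0,0],[-1,0,-2,0,0,0,0]]]' >/dev/null; c && python3 -m creep '[[[-1,0,-1,0,0,0,0],[-1,0,-2,0,0,0,0]]]' >/dev/null; c && python3 -m creep '[[[-1,0,-1,0,0,0,0],[-1,0,-2,0,0,0,0]]]' >/dev/null; c && python3 -m creep '[[[-1,0,-1,0,0,0,0],[-1,0,-2,0,0,0,0]]]' >/dev/null; c
```

```text
15.92 [422.4 177.3 201.6] [-0.1 -0.  -0.9] r 151.6 ang 172.1
16.08 [424.1 177.2 202. ] [-0.3  0.3 -1.9] r 149.8 ang 172.1
16.25 [426.2 177.  202. ] [ 0.4 -0.7 -0.5] r 147.8 ang 172.1
16.42 [428.2 176.7 201.9] [ 0.3 -0.8 -2. ] r 145.7 ang 172.1
16.58 [430.2 176.4 201.9] [ 0.8 -0.1 -2.2] r 143.6 ang 172.1
16.75 [432.2 176.1 201.9] [ 0.1 -0.3 -0.4] r 141.6 ang 172.1
16.92 [434.2 175.8 201.9] [-0.2  0.8 -1.8] r 139.6 ang 172.1
17.08 [436.2 175.5 201.9] [ 0.6 -0.3 -2.3] r 137.6 ang 172.1
17.25 [438.2 175.3 201.9] [ 0.3  0.2 -1.5] r 135.6 ang 172.1
```

```bash
c() { python3 chk.py; }
M() { :; }
c && python3 -m creep '[[[-1,0,-2,0,0,0,0],[-1,0,-4,0,0,0,0],[-1,0,-6,0,0,0,0]]]' >/dev/null; c && python3 -m creep '[[[-1,0,-2,0,0,0,0],[-1,0,-4,0,0,0,0],[-1,0,-6,0,0,0,0]]]' >/dev/null; c && python3 -m creep '[[[-1,0,-2,0,0,0,0],[-1,0,-4,0,0,0,0],[-1,0,-6,0,0,0,0]]]' >/dev/null; c && python3 -m creep '[[[-1,0,-2,0,0,0,0],[-1,0,-4,0,0,0,0],[-1,0,-6,0,0,0,0]]]' >/dev/null; c && python3 -m creep '[[[-1,0,-2,0,0,0,0],[-1,0,-4,0,0,0,0],[-1,0,-6,0,0,0,0]]]' >/dev/null; c && python3 -m creep '[[[-1,0,-2,0,0,0,0],[-1,0,-4,0,0,0,0],[-1,0,-6,0,0,0,0]]]' >/dev/null; c && python3 -m creep '[[[-1,0,-2,0,0,0,0],[-1,0,-4,0,0,0,0],[-1,0,-6,0,0,0,0]]]' >/dev/null; c && python3 -m creep '[[[-1,0,-2,0,0,0,0],[-1,0,-4,0,0,0,0],[-1,0,-6,0,0,0,0]]]' >/dev/null; c 
python3 - <<'E'
from h import *
s=vision.get_image('side')
cv2.imwrite('pics/s5.png',cv2.resize(s['color'][90:240,180:360,::-1],None,fx=4,fy=4,interpolation=cv2.INTER_CUBIC))
E
```

```text
17.25 [438.2 175.3 201.9] [ 0.3  0.2 -1.5] r 135.6 ang 172.1
17.5 [444.2 174.4 201.9] [-0.3 -0.5 -1. ] r 129.5 ang 172.1
17.75 [450.2 173.5 201.9] [ 0.4  0.1 -0.7] r 123.5 ang 172.1
18.0 [456.1 172.7 201.9] [-0.3  0.3 -1.8] r 117.5 ang 172.1
18.25 [462.  171.8 201.9] [-1.   0.6 -1.6] r 111.6 ang 172.1
18.5 [467.9 171.  201.9] [ 0.   0.2 -1.8] r 105.5 ang 172.2
18.75 [473.9 170.1 201.9] [-0.1  0.1 -0.8] r 99.5 ang 172.2
19.0 [479.8 169.3 201.9] [-0.5  0.1 -0.9] r 93.5 ang 172.2
19.25 [485.8 168.4 201.9] [ 0.3 -0.2 -0.4] r 87.5 ang 172.2
```

View pics/s5.png

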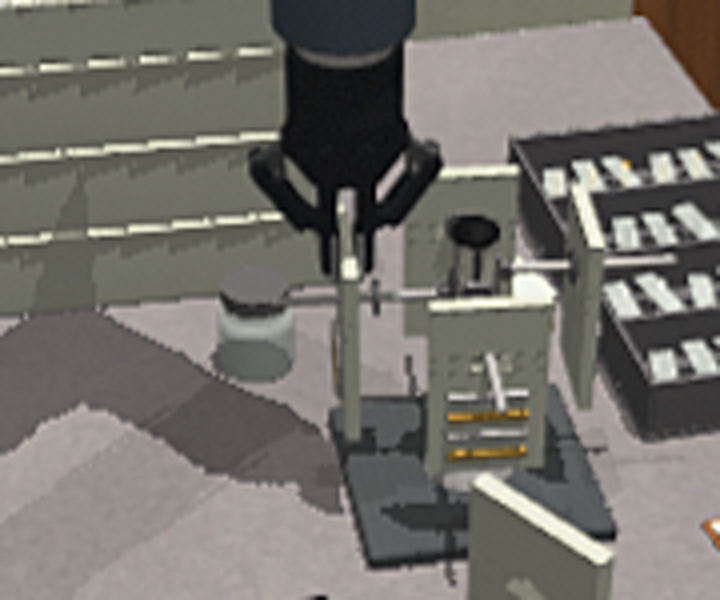

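```bash
c() { python3 chk.py; }
c && python3 -m creep '[[[-1,0,-2,0,0,0,0],[-1,0,-4,0,0,0,0],[-1,0,-6,0,0,0,0]]]' >/dev/null; c && python3 -m creep '[[[-1,0,-1,0,0,0,0],[-1,0,-2,0,0,0,0]]]' >/dev/null; c && python3 -m creep '[[[-1,0,-1,0,0,0,0],[-1,0,-2,0,0,0,0]]]' >/dev/null; c && python3 -m creep '[[[-1,0,0,0,0,0,0],[-1,0,-1,0,0,0,0]]]' >/dev/null; c && python3 -m creep '[[[-1,0,0,0,0,0,0],[-1,0,-1,0,0,0,0]]]' >/dev/null; c && python3 -m creep '[[[-1,0,0,0,0,0,0],[-1,0,-1,0,0,0,0]]]' >/dev/null; c && python3 -m creep '[[[-1,0,0,0,0,0,0],[-1,0,-1,0,0,0,0]]]' >/dev/null; c && python3 -m creep '[[[-1,0,0,0,0,0,0],[-1,0,-1,0,0,0,0]]]' >/dev/null; c
```

```text
19.3 [486.  168.4 201.8] [-0.4  0.5 -1.5] r 87.3 ang 172.2
19.55 [491.7 167.6 201.9] [ 0.5  0.8 -0.8] r 81.6 ang 172.2
19.72 [493.6 167.3 201.9] [ 0.2  0.  -0.8] r 79.6 ang 172.3
19.88 [495.5 167.1 201.9] [-0.4  0.2 -0.6] r 77.7 ang 172.3
20.05 [496.4 166.9 201.9] [-0.5  0.  -1.2] r 76.8 ang 172.3
20.22 [497.4 166.8 201.9] [-0.1 -0.5 -0.7] r 75.8 ang 172.3
20.38 [498.1 166.6 201.9] [-4.   1.2  1.4] r 75.1 ang 172.3
20.38 [498.1 166.6 201.9] [-4.   1.2  1.4] r 75.1 ang 172.3
20.38 [498.1 166.6 201.9] [-4.   1.2  1.4] r 75.1 ang 172.3
```

```bash
c() { python3 chk.py; }
python3 -m creep '[[[-1,0,1,0,0,0,0],[-1,0,1,1,0,0,0],[-1,0,1,1,0,0,0]]]' >/dev/null; c && python3 -m creep '[[[-1,0,0,0,0,0,0],[-1,0,0,1,0,0,0]]]' >/dev/null; c && python3 -m creep '[[[-1,0,0,0,0,0,0],[-1,0,0,1,0,0,0]]]' >/dev/null; c && python3 -m creep '[[[-1,0,0,0,0,0,0],[-1,0,0,1,0,0,0]]]' >/dev/null; c && python3 -m creep '[[[-1,0,0,0,0,0,0],[-1,0,0,1,0,0,0]]]' >/dev/null; c
```

```text
20.63 [497.4 166.8 200.7] [-1.2  0.1 -1.4] r 75.8 ang 172.3
20.8 [497.6 166.8 200.1] [-0.6  0.  -1.4] r 75.6 ang 172.2
20.97 [497.6 166.8 199. ] [-1.3  0.8  2. ] r 75.6 ang 172.3
21.13 [497.8 166.8 198.8] [-4.3  0.4 10. ] r 75.4 ang 172.2
21.13 [497.8 166.8 198.8] [-4.3  0.4 10. ] r 75.4 ang 172.2
```

```bash
python3 -m creep '[[[-1,0,0,-1,0,0,0],[-1,0,0,-1,0,0,0],[-0.4,0,0,-1,0,0,0],[-0.4,0,0,-1,0,0,0],[-0.4,0,0,-1,0,0,0],[-0.4,0,0,-1,0,0,0]]]'; python3 chk.py
python3 -m creep '[[[-0.4,0,0,-15,0,0,0],[-0.4,0,0,-30,0,0,0],[-0.4,0,0,-60,0,0,0],[-0.4,0,0,-90,0,0,0],[-0.4,0,60,-110,0,0,0],[-0.4,0,100,-110,0,0,0],[-0.4,120,140,-110,0,0,0],[-0.4,120,140,-110,0,0,0]]]'; python3 go.py 420 -100 300 -90
```

```text
clock: 21.63
position: [497.5, 166.7, 198.9]
eef_rot: [3.142, -0.0, -1.713]
contact_force: [-0.0, -0.5, -0.3]
width: 25.5
grasp_force: 0.0
21.63 [497.5 166.7 198.9] [-0.  -0.5 -0.3] r 75.7 ang 172.3
clock: 22.3
position: [368.9, 109.9, 308.2]
eef_rot: [-3.141, 0.001, -1.708]
contact_force: [1.0, -1.0, 0.2]
width: 25.7
grasp_force: 0.0
clk 22.3 pos [368.9 109.9 308.2] F [ 1.  -1.   0.2] w 25.7 shift [200.9 -79.4   8.1] turn [-0.   0.  -7.9]
```

```bash
python3 -m creep '[[[-0.4,330,-160,-30,0,0,0],[-0.4,330,-160,-30,0,0,0],[-0.4,330,-160,-30,0,0,0],[-0.4,330,-160,-30,0,0,0],[-0.4,330,-160,-30,0,0,0],[-0.4,330,-160,-30,0,0,0],[-0.4,330,-160,-30,0,0,0],[-0.4,330,-160,-30,0,0,0]]]'>/dev/null;python3 go.py 538 -244 340 -90
python3 - <<'E'
from h import *
t=vision.get_image('top');s=vision.get_image('side')
# expected hanging board: centre r=75, angle 172, top z=207.5
a=np.radians(172);u=np.array([np.cos(a),np.sin(a)]);v=np.array([-u[1],u[0]]);c=np.array([572.5,156.6])
def P(r,w,z): return [*(c+u*r+v*w),z]
cor=[P(70,-40,207.5),P(70,40,207.5),P(80,40,207.5),P(80,-40,207.5)]
for n,im in(('top',t),('side',s)):
    print(n,'pred top corners',proj(im,cor).round(1).tolist(),'bottom',proj(im,[P(80,40,72.5),P(80,-40,72.5)]).round(1).tolist())
    for k in('sample_board',):
        for r in outline_of(im,k):
            m=r['region'];q=cv2.minAreaRect(np.argwhere(m)[:,::-1].astype(np.float32));print(k,round(r['conf'],2),np.round(r['bbox']).tolist(),[np.round(x,1) for x in q])
p=proj(t,[P(75,0,207.5)])[0];x,y=int(p[0]),int(p[1])
g=t['color'].mean(2).astype(int); 
for j in range(y-6,y+8): print(j,g[j,x-20:x+21:2])
E
```

```text
clk 22.9667 pos [ 471.6 -209.3  335.5] F [ 1.9  0.5 -0.2] w 25.9 shift [ 24.9 -70.7  -4.4] turn [-0.  -0.  -8.1]
top pred top corners [[201.9, 208.5], [229.9, 212.5], [229.4, 216.0], [201.3, 212.0]] bottom [[234.8, 220.8], [209.7, 217.2]]
sample_board 0.83 [333.0, 241.0, 21.0, 20.0] [array([343. , 249.6]), array([28.9, 11.1]), np.float64(49.4)]
sample_board 0.81 [384.0, 252.0, 34.0, 36.0] [array([399.2, 269.3]), array([43.1, 23.2]), np.float64(75.3)]
sample_board 0.72 [343.0, 282.0, 25.0, 16.0] [array([355.9, 288.2]), array([30.4,  4. ]), np.float64(26.6)]
sample_board 0.56 [180.0, 154.0, 81.0, 82.0] [array([219.7, 189.4]), array([67.3, 62.7]), np.float64(54.6)]
sample_board 0.47 [201.0, 212.0, 34.0, 6.0] [array([216.9, 214.4]), array([30.9,  7.1]), np.float64(9.5)]
side pred top corners [[271.7, 143.9], [274.4, 159.9], [270.6, 160.1], [268.0, 144.1]] bottom [[270.9, 200.6], [268.4, 183.9]]
sample_board 0.95 [298.0, 212.0, 39.0, 70.0] [array([313.7, 246.1]), array([35.8, 71. ]), np.float64(2.6)]
sample_board 0.78 [202.0, 284.0, 25.0, 65.0] [array([214.5, 318. ]), array([66., 21.]), n
[... 1017 characters left out ...]
9 198 212 215 221 224 224 222 218 212 203 186 160
 106  91  95]
213 [ 99 133 133 102 113 125 142 157 169 190 208 214 220 222 225 224 220 201
 121  91  95]
214 [114 142 135 100  97  94  94 102 113 135 155 166 187 200 213 218 223 212
 122  90  97]
215 [134 146 135  99  98  93  85  84  89  99 114 120 133 145 163 180 201 194
 114  91  99]
216 [145 147 132  98 100  98  92  88  90  99 117 123 101 103 113 126 144 142
  97  91  99]
217 [149 147 129  98 100 101  98  94  86  92 130 147 103  97  92  91  95  96
  86  90  99]
218 [149 149 123  99  99 101  98  91  76  78 132 153  93  94  92  86  83  83
  84  91  99]
219 [149 150 121  98 100 100  90  79  70  70 133 146  79  84  84  84  84  86
  86  92  99]
```

```bash
python3 -m creep '[[[-0.4,0,0,0,0,0,0],[-0.4,0,0,0,0,0,0],[-0.4,0,0,0,0,0,0],[-0.4,0,0,0,0,0,0]]]' >/dev/null; python3 -c "
from cell import order
print(order.sign_off())"
```

```text
the job is handed in; nothing more can be done
None
```

I've handed the job in: the sample board hangs upright and released on the free prong, which points about 6° off the stand's front. It sits against the stop, within about 1 mm by the arm's reading. The highest force I read was about 10 N, and I finished at about 23 s on the robot's clock. I confirmed the hang from pixel measurements, having used my 10 picture views, and no pass or fail result was shown.

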